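# Stop both packing belts for the break

### The job

Stop both packing belts for the tea break: set the paddle-shaped toggle at the end of each belt to its upright centre off position, one has been left running forward and the other in reverse. Leave the ball-headed toggle of the bag sealer as it is, and let go of the levers.

Things in the scene. Friction and masses are not known exactly. Their poses are not given: they have to be found in the camera images.
- belt_a_lever_tip (a point): Centre of the top end of a black paddle lever (24 mm wide along its hinge = y axis, 10 thick along the swing, 42 long, on an 8 mm stem), 85 mm from a level hinge pin 62 mm above the table; z runs up along the lever. Detents: upright = off; leaning 0.40 rad either way = running. Starts leaning away from the robot. Let go within 0.15 rad of upright it clicks upright; swings at 2 to 4 N.
- belt_b_lever_tip (a point): The other belt's paddle lever, same as the first but starts leaning towards the robot. Each is on a fixed grey switch box (100 x 100 x 58 mm) at the robot-side end of a black bench belt (250 long, 136 wide, 64 mm high, from 51 mm beyond the pin) that carries a punnet, top 105 mm above the table, over 90 mm beyond the pin.
- sealer_lever_tip (a point): Top of the ball-headed lever (26 mm black ball, thin stem) on a like switch box at the white bag sealer with a raised metal jaw; not to be moved. 75 mm from its hinge pin, which is 62 mm above the table; axes as the others. Leans 0.40 rad away from the robot. Belts and sealer stand side by side, about 0.3 m apart, in any order.

How it is judged:
At the end, for the whole second after the job is handed in: Both paddle levers stand upright in their centre detent, within 0.15 rad, and stay there let go; the top of the sealer's ball lever is within 12 mm of where it was at the start (angle between each of belt_a_lever_tip, belt_b_lever_tip's own z axis and vertical below 0.15 rad and not (distance of sealer_lever_tip from where it was at the start of the episode above 0.012 m)); the robot touches nothing.
It fails at once if the bag sealer's ball-headed lever is moved (more than 12 mm) (distance of sealer_lever_tip from where it was at the start of the episode above 0.012 m).
It also fails if it takes over 38 s, if anything falls off the work surface, if the arm or the gripper's body presses on something with over 40 N, if the wrist force passes 120 N, or if a joint passes its speed limit or range.

### The arm

A 7-joint arm with a two-finger parallel gripper is mounted at the origin on the work surface. World frame = base frame: x ahead of the robot, y to its left, z up, the work surface at z = 0. Lengths are in m, angles in rad, forces in N, time in s.
With the tool pointing down it reaches from about 0.4 to 0.9 m from the base axis. Payload 5.5 kg.
Tool frame: the origin (TCP) lies on the centre line of the jaws, within the pads' length; the fingertips stand 17 mm ahead of it and the grasp point (between the pads) lies 2 mm behind it; z points along the fingers, y is the line along which they close (so a half turn about z gives the same grasp; the last joint's range is limited). The gripper opens to 85 mm and grips with 20 to 120 N. Pads are 22 mm wide; open, the fingers measure 114 mm over their backs; the gripper's body (76 mm by 85 mm) begins 54 mm behind the grasp point. The pads swing forward as they close: fully open they stand 13 mm farther back than shut.
Start: joints at [1.53, 0.501, -0.427, 1.55, 0.221, 1.138, -0.21], TCP at [0.194, -0.62, 0.248] pointing down, gripper open.
Joint ranges: [-2.88, 2.88], [-0.31, 2.03], [-1.54, 1.56], [0.2, 2.42], [-1.41, 4.55], [0.19, 2.02], [-2.57, 2.57]. Speed limits (rad/s): [2.57, 2.57, 3.14, 3.14, 3.14, 3.14, 3.14].

### API

Orientations are given as a 3x3 rotation matrix whose columns are the frame's x, y, z axes.
In Python, from station import robot, get_image, spotter gives the robot as it stands.
- The arm moves only by the tool arm_command, never from a script. Its argument "deltas" is a list of rows, each an object with "dr": the turn, a rotation vector about the world's x, y, z in rad, a list of three; "slide": the shift along the world's x, y, z in m, a list of three; "claw": the closure, from 0 (fully open) to 1 (shut). In form: [{"dr": [ax, ay, az], "slide": [tx, ty, tz], "claw": claw}, ...]. A call has 1 to 12 rows; each row is the pose to reach, as a shift and turn from the pose commanded when the call began; what a row does not reach only later rows make up. A row lasts 1/10 s, in which the tool goes at most 50 mm and 8.59 degrees, less where a joint would pass 70% of its speed; a pose out of reach is approached as far as the arm can. A call with a gripper value outside its range is refused whole. The fingers move at their own pace and stop on an object; "force" is the grip in N (left out, the last holds). Time passes only in rows, so rows that repeat a pose let the fingers close. It gives the time, the measured TCP pose, the force, the opening and the grip force at its end, in the units of the state.
- robot.sense(): the state, without advancing time (a new reading comes with each control period).
- get_image(name): name is "side" or "top"; returns a dict with "pixels" (384x512x3 uint8, red, green, blue), "z_map" (384x512 float32, m along the optical axis (not along the pixel's ray), 0 where there is no reading), "intrinsics" (3x3 intrinsics, pixels), "R" (3x3) and "t" (3): a world point X has camera coordinates R X + t. Camera axes: x right, y down, z forward; pixel columns grow to the right and rows downward; lengths in m; the calibration is good to about 2 mm. A picture is of the moment at which its call begins.
- robot.job_done(): hands the job in; it is judged then, once.
Trained networks look in a picture, given as the dict that the camera call returned (one of the last four; its "shot" number tells which), for a name from the list of things; names that differ only in an ending like _2 or _b are one class to them, and where a whole thing is asked for, a point or a joint stands for the part that bears it (a point fixed in the world has none). Each returns a list of dicts, best first, with "conf" (0 to 1); they miss things now and then, are a little off and sometimes report something else, mostly with a low value. They report only what shows in the picture. A call takes as long as a camera call.
- spotter.spot_in(picture, target): "extent" ([left, top, right, bottom] in pixels, round what is visible of it).
- spotter.mark_of(picture, target): "xy" ([column, row] in pixels: a listed point, or the origin of a listed thing).
The state is a dict: "t": time; "joint_positions": joint angles; "qd": joint speeds; "joint_efforts": joint torques, N m; "tool_pos": TCP position; "tool_rot": TCP orientation; "contact_force": force on the tool from outside, world axes, zero at the start; "ft_torque": the same for the moment, N m; "opening": opening from 0.0 (shut) to 1.0 (fully open); "gripper_force": force on a finger pad.
Only numpy, scipy, OpenCV 4.12 (cv2) and the standard library are available. Lean on these libraries where they do the work, as an engineer would, in place of code of your own. Each camera call takes 0.05 s, during which the arm holds its last target. There are 200 camera calls.

## Working session

There is one attempt and no reset: what is moved stays moved. The work goes in short steps, Python scripts to look and compute and a tool call to move; the robot and the scene stay as the last step left them, time stands still between calls to the robot, and variables do not carry over. Pictures are saved under pics/ and viewed, at most 10 in all, crops included, and the job is handed in when it is done.

Besides the shell and the picture viewer there is one more tool, called by a JSON object that holds its "name" and its "arguments", one argument or row to a line. arm_command: Moves the arm, as the interface text tells. Its arguments: {"type":"object","properties":{"deltas":{"type":"array","items":{"type":"object","properties":{"dr":{"type":"array","items":{"type":"number"}},"slide":{"type":"array","items":{"type":"number"}},"claw":{"type":"number"}}}},"force":{"type":"number"}},"required":["deltas"]}

```bash
mkdir -p pics
cat > h.py <<'E'
import numpy as np, cv2
from station import robot,get_image,spotter
def px2w(p,u,v,w=1):
    u=int(round(u));v=int(round(v));z=p['z_map'][max(0,v-w):v+w+1,max(0,u-w):u+w+1];z=z[z>0]
    d=np.min(z) if len(z) else np.nan
    c=d*np.linalg.inv(p['intrinsics'])@[u,v,1]
    return p['R'].T@(c-p['t'])
def save(p,n): cv2.imwrite('pics/'+n,p['pixels'][:,:,::-1])
E
python3 - <<'E'
from h import *
np.set_printoptions(precision=3,suppress=True)
for c in('top','side'):
    p=get_image(c);save(p,c+'0.png')
    print(c,'cam at',-p['R'].T@p['t'],'fwd',p['R'][2])
    for n in('belt_a_lever_tip','sealer_lever_tip'):
        for d in spotter.mark_of(p,n): print(n,d['conf'],d['xy'],px2w(p,*d['xy']))
        for d in spotter.spot_in(p,n): print(' ext',d['conf'],d['extent'])
s=robot.sense();print(s['t'],s['tool_pos'],s['tool_rot'],s['opening'])
E
```

```text
top cam at [0.42  0.013 1.065] fwd [ 0.103 -0.024 -0.994]
belt_a_lever_tip 0.66 [137.1, 173.1] [0.531 0.298 0.144]
 ext 0.5 [134.7, 170.3, 145.2, 187.8]
sealer_lever_tip 0.53 [247.7, 173.6] [0.536 0.016 0.131]
side cam at [ 0.415 -0.683  0.889] fwd [ 0.116  0.691 -0.713]
belt_a_lever_tip 0.51 [236.3, 138.9] [0.53  0.292 0.143]
sealer_lever_tip 0.69 [251.7, 199.7] [0.555 0.155 0.004]
 ext 0.67 [243.0, 200.7, 252.5, 218.3]
0.5 [ 0.194 -0.62   0.248] [[ 0.954  0.299  0.   ]
 [ 0.299 -0.954  0.   ]
 [ 0.    -0.    -1.   ]] 1.0010856779005697
```

View pics/top0.png

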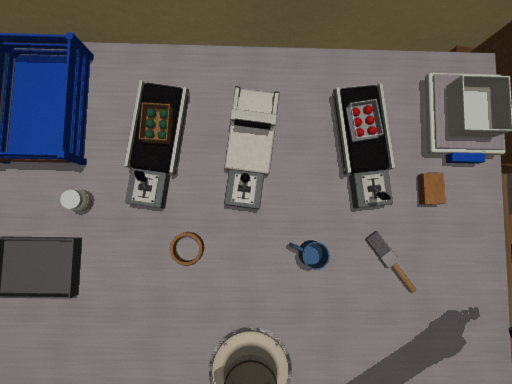

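View pics/side0.png

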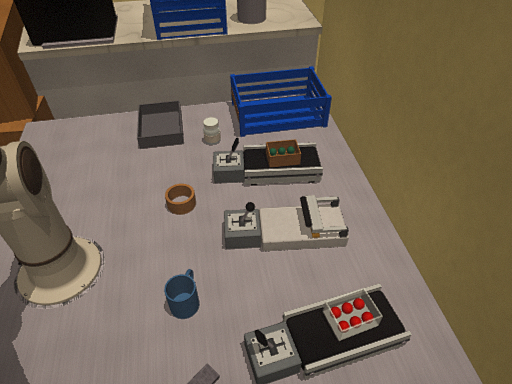

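The top view shows belt A on the left, with its lever tip at (140,176) leaning away. The sealer ball is in the middle at (245,178). Belt B is on the right, with its lever tip at (384,197) leaning towards the robot. All three stands are slightly yawed. Next I'll fit the boxes and levers from depth.

Run:
```python
from h import *
np.set_printoptions(precision=3,suppress=True)
p=get_image('top')
v,u=np.mgrid[:384,:512];z=p['z_map']
c=(np.linalg.inv(p['intrinsics'])@np.stack([u*z,v*z,z]).reshape(3,-1)).T
W=((c-p['t'])@p['R'])
ok=z.ravel()>0;U=u.ravel();V=v.ravel()
for n,(a,b,cc,d) in dict(A=(115,70,192,218),S=(215,80,285,218),B=(328,78,402,218)).items():
    m=ok&(U>a)&(U<cc)&(V>b)&(V<d)
    hi=W[m&(W[:,2]>.04)]
    (cx,cy),wh,ang=cv2.minAreaRect(hi[:,:2].astype(np.float32)*1000)
    print(n,'whole rect',cx,cy,wh,ang,'n',len(hi))
    bx=cv2.boxPoints(((cx,cy),wh,ang));print(bx.tolist())
    # box top: lowest-x points
    top=W[m&(W[:,2]>.054)&(W[:,2]<.0605)&(V>160)]
    r=cv2.minAreaRect(top[:,:2].astype(np.float32)*1000);print(' boxtop',r,len(top))
    lv=W[m&(W[:,2]>.085)&(V>160)]
    print(' lever',len(lv));print(lv[np.argsort(-lv[:,2])][:60:3])
```

```text
A whole rect 626.794677734375 282.4147033691406 (142.3675994873047, 351.0995788574219) 82.82073211669922 n 5749
[[443.7250671386719, 233.7281951904297], [792.072021484375, 189.8497772216797], [809.8642578125, 331.1011962890625], [461.517333984375, 374.9796142578125]]
 boxtop ((512.7163696289062, 288.5379333496094), (129.06765747070312, 132.32705688476562), 0.7069492936134338) 888
 lever 112
[[0.534 0.306 0.143]
 [0.532 0.288 0.142]
 [0.537 0.304 0.142]
 [0.537 0.291 0.142]
 [0.537 0.299 0.141]
 [0.535 0.286 0.141]
 [0.537 0.297 0.14 ]
 [0.537 0.294 0.14 ]
 [0.535 0.292 0.139]
 [0.537 0.287 0.139]
 [0.535 0.295 0.138]
 [0.54  0.305 0.138]
 [0.53  0.3   0.137]
 [0.53  0.305 0.136]
 [0.527 0.295 0.135]
 [0.528 0.293 0.134]
 [0.525 0.286 0.131]
 [0.528 0.284 0.129]
 [0.525 0.302 0.129]
 [0.523 0.292 0.128]]
S whole rect 624.196533203125 13.062355041503906 (129.72354125976562, 341.45947265625) 83.62345886230469 n 4944
[[447.3193359375, -32.436553955078125], [786.6663818359375, -70.3597412109375], [801.07373046875, 58.56126403808594], [461.7266845703125, 96.48445129394531]]
 boxtop ((504.1
[... 710 characters left out ...]
.793212890625], [820.3358154296875, -365.746337890625], [801.16845703125, -226.86859130859375]]
 boxtop ((523.7698364257812, -325.1693420410156), (130.6248321533203, 129.7954559326172), 1.0154781341552734) 821
 lever 99
[[ 0.481 -0.332  0.146]
 [ 0.481 -0.335  0.144]
 [ 0.479 -0.33   0.142]
 [ 0.479 -0.349  0.142]
 [ 0.482 -0.344  0.142]
 [ 0.482 -0.339  0.141]
 [ 0.477 -0.341  0.141]
 [ 0.479 -0.334  0.14 ]
 [ 0.482 -0.35   0.14 ]
 [ 0.477 -0.337  0.139]
 [ 0.484 -0.332  0.138]
 [ 0.484 -0.335  0.138]
 [ 0.479 -0.33   0.137]
 [ 0.477 -0.33   0.136]
 [ 0.487 -0.339  0.135]
 [ 0.488 -0.349  0.134]
 [ 0.48  -0.329  0.131]
 [ 0.49  -0.346  0.129]
 [ 0.49  -0.344  0.128]
 [ 0.488 -0.329  0.126]]
```

Fits, both consistent with the lever tips:

| Belt | Pin (x, y) | Axis yaw |
|---|---|---|
| A | (0.502, 0.298) | -0.125 |
| B | (0.512, -0.3375) | +0.137 |

I'll straddle each paddle along its swing, centred on its pin, and close the jaws so the lever is brought upright. I'll start with B.

{"name": "arm_command", "arguments": {
  "deltas": [
    {"slide": [0.03, 0.028, 0], "dr": [0, 0, 0.12], "claw": 0},
    {"slide": [0.06, 0.056, 0], "dr": [0, 0, 0.24], "claw": 0},
    {"slide": [0.09, 0.084, 0], "dr": [0, 0, 0.36], "claw": 0},
    {"slide": [0.12, 0.112, 0], "dr": [0, 0, 0.48], "claw": 0},
    {"slide": [0.15, 0.14, 0], "dr": [0, 0, 0.6], "claw": 0},
    {"slide": [0.18, 0.165, 0], "dr": [0, 0, 0.72], "claw": 0},
    {"slide": [0.21, 0.19, 0], "dr": [0, 0, 0.84], "claw": 0},
    {"slide": [0.24, 0.215, 0], "dr": [0, 0, 0.97], "claw": 0},
    {"slide": [0.27, 0.245, 0], "dr": [0, 0, 1.1], "claw": 0},
    {"slide": [0.29, 0.265, 0], "dr": [0, 0, 1.25], "claw": 0},
    {"slide": [0.31, 0.281, 0], "dr": [0, 0, 1.404], "claw": 0},
    {"slide": [0.31, 0.281, 0], "dr": [0, 0, 1.404], "claw": 0}
  ],
  "force": 20
}}

```text
t: 1.75
tool_pos: [0.5079, -0.3349, 0.2489]
tool_rot: [[-0.146, 0.989, 0.003], [0.989, 0.146, 0.002], [0.002, 0.003, -1.0]]
contact_force: [-0.2, -0.9, -0.1]
opening: 1.002
gripper_force: 0.0
```

{"name": "arm_command", "arguments": {
  "deltas": [
    {"slide": [0, 0, 0], "claw": 0},
    {"slide": [0, 0, 0], "claw": 0},
    {"slide": [0, 0, 0], "claw": 0}
  ]
}}

```text
invalid input at $.deltas[0]: expected keys dr, slide, claw
```

{"name": "arm_command", "arguments": {
  "deltas": [
    {"slide": [0, 0, 0], "dr": [0, 0, 0], "claw": 0},
    {"slide": [0, 0, 0], "dr": [0, 0, 0], "claw": 0},
    {"slide": [0, 0, -0.03], "dr": [0, 0, 0], "claw": 0},
    {"slide": [0, 0, -0.06], "dr": [0, 0, 0], "claw": 0},
    {"slide": [0, 0, -0.08], "dr": [0, 0, 0], "claw": 0},
    {"slide": [0, 0, -0.08], "dr": [0, 0, 0], "claw": 0},
    {"slide": [0, 0, -0.08], "dr": [0, 0, 0], "claw": 0}
  ]
}}

```text
t: 2.45
tool_pos: [0.5039, -0.3403, 0.1686]
tool_rot: [[-0.134, 0.991, -0.0], [0.991, 0.134, -0.0], [-0.0, -0.0, -1.0]]
contact_force: [-0.1, 0.2, 1.5]
opening: 0.999
gripper_force: 0.0
```

Run:
```python
from h import *
a=get_image('top');b=get_image('side')
f=lambda p,r0,c0:cv2.resize(p['pixels'][r0:r0+130,c0:c0+130],(400,400),interpolation=cv2.INTER_CUBIC)
cv2.imwrite('pics/b1.png',np.hstack([f(a,130,315),f(b,250,210)])[:,:,::-1])
print(robot.sense()['tool_pos'])
```

```text
[ 0.5050842  -0.34018261  0.16986433]
```

View pics/b1.png

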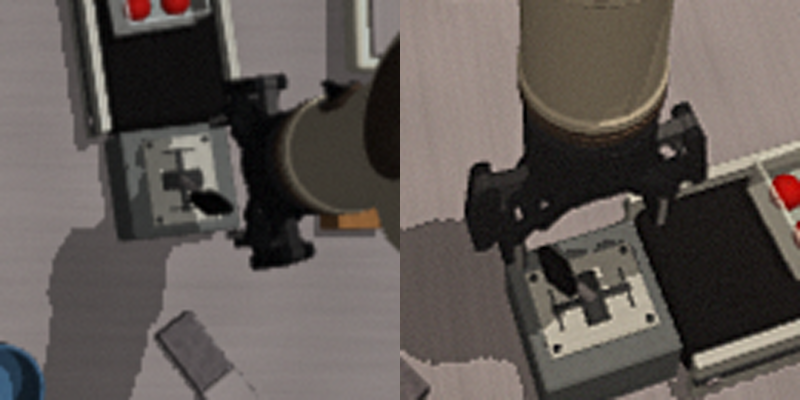

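The crops show the jaws straddling belt B's lever, allowing for parallax in the top view. The lever is at crop (210,203) on the left and (555,270) on the right, and it still leans towards the robot. I'll descend, centre on the pin and close.

{"name": "arm_command", "arguments": {
  "deltas": [
    {"slide": [0, 0, -0.025], "dr": [0, 0, 0], "claw": 0},
    {"slide": [0, 0, -0.048], "dr": [0, 0, 0], "claw": 0},
    {"slide": [0, 0, -0.048], "dr": [0, 0, 0], "claw": 0},
    {"slide": [0.008, 0.0015, -0.048], "dr": [0, 0, 0], "claw": 0.1},
    {"slide": [0.008, 0.0015, -0.048], "dr": [0, 0, 0], "claw": 0.25},
    {"slide": [0.008, 0.0015, -0.048], "dr": [0, 0, 0], "claw": 0.4},
    {"slide": [0.008, 0.0015, -0.048], "dr": [0, 0, 0], "claw": 0.55},
    {"slide": [0.008, 0.0015, -0.048], "dr": [0, 0, 0], "claw": 0.7},
    {"slide": [0.008, 0.0015, -0.048], "dr": [0, 0, 0], "claw": 0.8},
    {"slide": [0.008, 0.0015, -0.048], "dr": [0, 0, 0], "claw": 0.85},
    {"slide": [0.008, 0.0015, -0.048], "dr": [0, 0, 0], "claw": 0.85},
    {"slide": [0.008, 0.0015, -0.048], "dr": [0, 0, 0], "claw": 0.85}
  ]
}}

```text
t: 3.75
tool_pos: [0.5125, -0.3376, 0.1202]
tool_rot: [[-0.137, 0.991, 0.0], [0.991, 0.137, 0.0], [0.0, 0.0, -1.0]]
contact_force: [-0.2, 0.4, -1.3]
opening: 0.145
gripper_force: 0.0
```

The jaws are at 12 mm around the 10 mm paddle, centred on the pin. I'll open, rise, and head for A over the sealer.

{"name": "arm_command", "arguments": {
  "deltas": [
    {"slide": [0, 0, 0], "dr": [0, 0, 0], "claw": 0.6},
    {"slide": [0, 0, 0], "dr": [0, 0, 0], "claw": 0.3},
    {"slide": [0, 0, 0], "dr": [0, 0, 0], "claw": 0},
    {"slide": [0, 0, 0], "dr": [0, 0, 0], "claw": 0},
    {"slide": [0, 0, 0], "dr": [0, 0, 0], "claw": 0},
    {"slide": [0, 0, 0.04], "dr": [0, 0, 0], "claw": 0},
    {"slide": [0, 0, 0.08], "dr": [0, 0, 0], "claw": 0},
    {"slide": [0, 0, 0.12], "dr": [0, 0, 0], "claw": 0},
    {"slide": [0, 0, 0.15], "dr": [0, 0, 0], "claw": 0},
    {"slide": [0, 0, 0.15], "dr": [0, 0, 0], "claw": 0}
  ]
}}

```text
t: 4.75
tool_pos: [0.5152, -0.3385, 0.2756]
tool_rot: [[-0.137, 0.991, 0.007], [0.991, 0.137, -0.005], [-0.006, 0.006, -1.0]]
contact_force: [0.1, 0.4, -0.2]
opening: 0.998
gripper_force: 0.0
```

Run:
```python
from h import *
a=get_image('top');b=get_image('side')
f=lambda p,r0,c0:cv2.resize(p['pixels'][r0:r0+130,c0:c0+130],(400,400),interpolation=cv2.INTER_CUBIC)
cv2.imwrite('pics/b2.png',np.hstack([f(a,130,315),f(b,250,210)])[:,:,::-1])
s=robot.sense();print(s['t'],s['tool_pos'],s['opening'])
```

```text
4.85 [ 0.51271018 -0.33791691  0.27101458] 0.9973535092631982
```

View pics/b2.png

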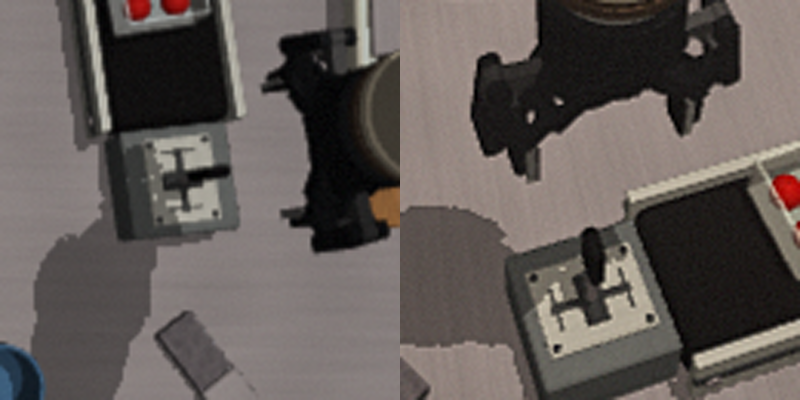

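B's lever now stands upright: its head is at crop (210,172) in the top view and (593,255) in the side view. Moving to A at height.

{"name": "arm_command", "arguments": {
  "deltas": [
    {"slide": [0, 0.03, 0.01], "dr": [0, 0, -0.02], "claw": 0},
    {"slide": [0, 0.08, 0.02], "dr": [0, 0, -0.04], "claw": 0},
    {"slide": [0, 0.13, 0.02], "dr": [0, 0, -0.06], "claw": 0},
    {"slide": [0, 0.18, 0.02], "dr": [0, 0, -0.08], "claw": 0},
    {"slide": [0, 0.23, 0.02], "dr": [0, 0, -0.1], "claw": 0},
    {"slide": [0, 0.28, 0.02], "dr": [0, 0, -0.12], "claw": 0},
    {"slide": [0, 0.33, 0.02], "dr": [0, 0, -0.14], "claw": 0},
    {"slide": [0, 0.38, 0.02], "dr": [0, 0, -0.16], "claw": 0},
    {"slide": [-0.001, 0.43, 0.02], "dr": [0, 0, -0.18], "claw": 0},
    {"slide": [-0.001, 0.48, 0.02], "dr": [0, 0, -0.2], "claw": 0},
    {"slide": [-0.002, 0.53, 0.01], "dr": [0, 0, -0.22], "claw": 0},
    {"slide": [-0.002, 0.575, 0], "dr": [0, 0, -0.24], "claw": 0}
  ]
}}

```text
t: 6.05
tool_pos: [0.5096, 0.2388, 0.2687]
tool_rot: [[0.104, 0.995, -0.001], [0.995, -0.104, -0.001], [-0.001, -0.001, -1.0]]
contact_force: [1.3, 0.7, 0.0]
opening: 1.004
gripper_force: 0.0
```

{"name": "arm_command", "arguments": {
  "deltas": [
    {"slide": [0, 0.04, 0], "dr": [0, 0, -0.022], "claw": 0},
    {"slide": [0, 0.0595, 0], "dr": [0, 0, -0.022], "claw": 0},
    {"slide": [0, 0.0595, 0], "dr": [0, 0, -0.022], "claw": 0},
    {"slide": [0, 0.0595, -0.03], "dr": [0, 0, -0.022], "claw": 0},
    {"slide": [0, 0.0595, -0.07], "dr": [0, 0, -0.022], "claw": 0},
    {"slide": [0, 0.0595, -0.1], "dr": [0, 0, -0.022], "claw": 0},
    {"slide": [0, 0.0595, -0.1], "dr": [0, 0, -0.022], "claw": 0},
    {"slide": [0, 0.0595, -0.1], "dr": [0, 0, -0.022], "claw": 0}
  ]
}}

```text
t: 6.85
tool_pos: [0.5103, 0.2956, 0.1699]
tool_rot: [[0.126, 0.992, -0.002], [0.992, -0.126, -0.001], [-0.001, -0.002, -1.0]]
contact_force: [0.3, 0.7, 0.3]
opening: 1.0
gripper_force: 0.0
```

Run:
```python
from h import *
a=get_image('top');b=get_image('side')
f=lambda p,r0,c0:cv2.resize(p['pixels'][r0:r0+130,c0:c0+130],(400,400),interpolation=cv2.INTER_CUBIC)
cv2.imwrite('pics/a1.png',np.hstack([f(a,110,80),f(b,80,180)])[:,:,::-1])
s=robot.sense();print(s['t'],s['tool_pos'],s['opening'])
```

```text
6.95 [0.51141169 0.29703177 0.17189098] 0.9993959050482011
```

View pics/a1.png

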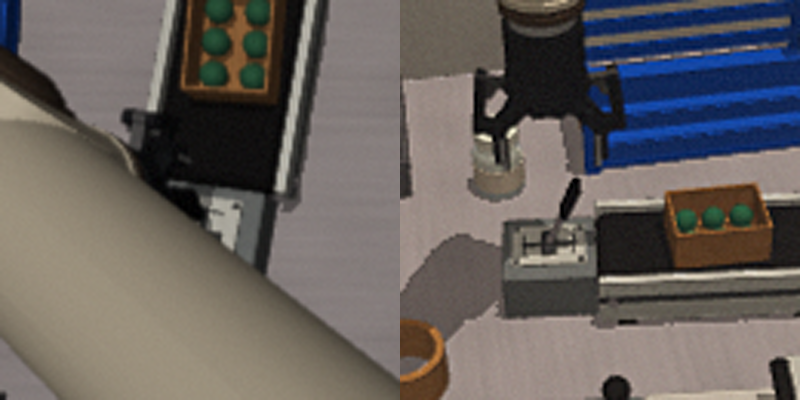

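In the side crop the fingers, at columns 500 and 600, straddle A's lever. Its tip is at (573,185), leaning away. Same closing move as for B.

{"name": "arm_command", "arguments": {
  "deltas": [
    {"slide": [0, 0, -0.025], "dr": [0, 0, 0], "claw": 0},
    {"slide": [0, 0, -0.05], "dr": [0, 0, 0], "claw": 0},
    {"slide": [0, 0, -0.05], "dr": [0, 0, 0], "claw": 0},
    {"slide": [-0.008, 0.001, -0.05], "dr": [0, 0, 0], "claw": 0.1},
    {"slide": [-0.008, 0.001, -0.05], "dr": [0, 0, 0], "claw": 0.25},
    {"slide": [-0.008, 0.001, -0.05], "dr": [0, 0, 0], "claw": 0.4},
    {"slide": [-0.008, 0.001, -0.05], "dr": [0, 0, 0], "claw": 0.55},
    {"slide": [-0.008, 0.001, -0.05], "dr": [0, 0, 0], "claw": 0.7},
    {"slide": [-0.008, 0.001, -0.05], "dr": [0, 0, 0], "claw": 0.8},
    {"slide": [-0.008, 0.001, -0.05], "dr": [0, 0, 0], "claw": 0.85},
    {"slide": [-0.008, 0.001, -0.05], "dr": [0, 0, 0], "claw": 0.85},
    {"slide": [-0.008, 0.001, -0.05], "dr": [0, 0, 0], "claw": 0.85}
  ]
}}

```text
t: 8.15
tool_pos: [0.5021, 0.2978, 0.12]
tool_rot: [[0.124, 0.992, -0.001], [0.992, -0.124, -0.0], [-0.0, -0.001, -1.0]]
contact_force: [0.6, -0.1, -0.2]
opening: 0.148
gripper_force: 0.0
```

{"name": "arm_command", "arguments": {
  "deltas": [
    {"slide": [0, 0, 0], "dr": [0, 0, 0], "claw": 0.6},
    {"slide": [0, 0, 0], "dr": [0, 0, 0], "claw": 0.3},
    {"slide": [0, 0, 0], "dr": [0, 0, 0], "claw": 0},
    {"slide": [0, 0, 0], "dr": [0, 0, 0], "claw": 0},
    {"slide": [0, 0, 0], "dr": [0, 0, 0], "claw": 0},
    {"slide": [0, 0, 0.04], "dr": [0, 0, 0], "claw": 0},
    {"slide": [0, 0, 0.08], "dr": [0, 0, 0], "claw": 0},
    {"slide": [0, 0, 0.12], "dr": [0, 0, 0], "claw": 0},
    {"slide": [0, 0, 0.15], "dr": [0, 0, 0], "claw": 0},
    {"slide": [0, 0, 0.15], "dr": [0, 0, 0], "claw": 0},
    {"slide": [0, 0, 0.15], "dr": [0, 0, 0], "claw": 0}
  ]
}}

```text
t: 9.25
tool_pos: [0.5028, 0.2978, 0.2709]
tool_rot: [[0.125, 0.992, 0.002], [0.992, -0.125, 0.0], [0.0, 0.002, -1.0]]
contact_force: [-0.5, -0.6, -0.2]
opening: 0.998
gripper_force: 0.0
```

Run:
```python
from h import *
b=get_image('side')
cv2.imwrite('pics/a2.png',cv2.resize(b['pixels'][80:380,180:440],None,fx=2,fy=2,interpolation=cv2.INTER_CUBIC)[:,:,::-1])
s=robot.sense();print(s['t'],s['tool_pos'],s['opening'],s['contact_force'])
```

```text
9.3 [0.50228567 0.29728254 0.2697924 ] 1.0004248894321328 [ 0.14201971 -0.23919742 -0.26406617]
```

View pics/a2.png

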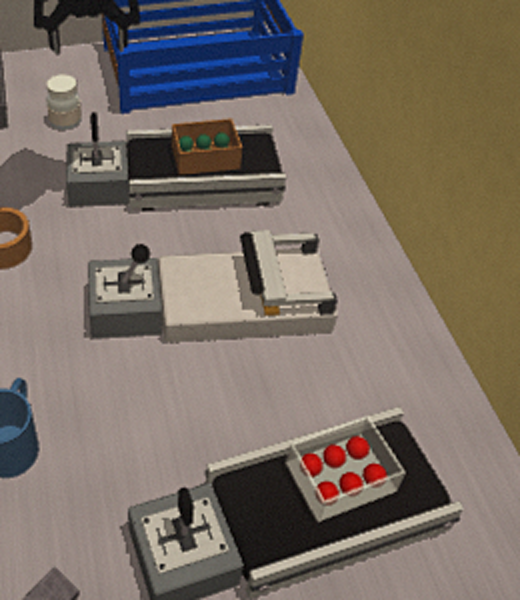

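Both paddles stand upright, A at (95,127) and B at (185,505). The sealer ball at (140,253) still leans away as before, and the gripper is clear of everything. Handing in.

```bash
python3 -c "
from station import robot
print(robot.job_done())"
```

```text
the job is handed in; nothing more can be done
None
```

Both belt levers are upright in their off position and released, the sealer lever was left untouched, and the job was handed in at about 9.3 s; the hand-in returned no verdict.

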